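Draw the suction plunger to its green mark and hold it

TASK

Unlock the hand suction cylinder: press the red thumb pad of its sprung lock lever down until it snaps over and stays down by itself, and take your hand off it. Then take the plunger by its black knob and draw it straight up out of the cylinder until the whole green band stands clear above the cylinder's rim, with none of the red band below it showing, and keep hold: finish holding it there, still and upright, without letting go. Leave the vial, the glass dish and the roll of tape where they are.

Things in the scene. Friction and masses are not known exactly. Their poses are not given: they have to be found in the camera images.
- stand: Hand suction cylinder, fixed to the bench: grey base plate 78 x 134 x 8 mm, upright aluminium barrel 34 mm in diameter with its rim 75 mm above the bench, brass hose barb at the -y side. Origin: on the bench surface, on the axis of the barrel's bore; z up; the lock lever points along its +y. The bore is 19.2 mm wide and 62 mm deep.
- lock_lever (a joint): Angle of the lock lever, rad: 0 = locked (its toe stands over the plunger's flange), 0.22 = fully down, unlocked, at its stop. Over-centre spring: resists with 7 N at the pad, then less; past 0.135 it snaps down and stays; let go before, it springs back. Pivot 27.5 mm along the stand's +y from the bore's axis, 35 mm above the bench; the toe reaches 89 mm above the bench.
- lever_pad (a point): Centre of the upper face of the lever's red thumb pad (28 mm wide, 30 mm long, 7 mm thick), 95 mm along the stand's +y from the bore's axis and 67 mm above the bench when locked; it is pressed straight down about 15 mm.
- plunger: Loose plunger, 250 g, slides home by its weight if released. Origin: centre of the underside of its flange (50 mm diameter, 6 mm thick), 75 mm above the bench when home on the rim; z up its axis. Shank below: 18 mm diameter, 58 mm long; green band 15 to 30 mm under the flange, red band 44 to 56 mm, so 30 to 44 mm of lift shows all green, no red. Neck above the flange 14 mm in diameter.
- knob (a point): Centre of the plunger's black ribbed cylindrical knob (28 mm diameter, 22 mm high), on the plunger's axis 46 mm above its origin, 121 mm above the bench when home.
- white_vial: Bystander: white-capped vial, 27 mm diameter, 56 mm high, standing near the cylinder. Origin: centre of its underside.
- glass_dish: Bystander: clear petri dish, 64 mm diameter, 14 mm high. Origin: centre of its underside.
- black_tape: Bystander: roll of black tape lying flat, 58 mm diameter, 19 mm high. Origin: centre of its underside.
Things that resemble listed ones, but are neither listed nor needed, are in the scene too. What is shaped like the plunger but brown or pink is not meant.

How it is judged:
By the outcome, as a careful person would: the job done as asked, in the order asked, and still so for the second after the job is handed in, while the arm keeps its last pose, push and grip.
It also fails if it takes over 46 s, if anything falls off the work surface, if the arm or the gripper's body presses on something with over 40 N, if the wrist force passes 120 N, or if a joint passes its speed limit or range.

ROBOT

A 7-joint arm with a two-finger parallel gripper is mounted at the origin on a cart in front of the work surface, level with it; the furniture and walls round the work are solid. World frame = base frame: x ahead of the robot, y to its left, z up, the work surface at z = 0. Lengths are in m, angles in rad, forces in N, time in s.
With the tool pointing down it reaches from about 0.4 to 0.9 m from the base axis. Payload 5.5 kg.
Tool frame: the origin (TCP) lies at the very end of the fingers, on their centre line; the grasp point (between the pads) lies 19 mm behind it; z points along the fingers, y is the line along which they close (so a half turn about z gives the same grasp; the last joint's range is limited). The gripper opens to 85 mm and grips with 20 to 120 N. Pads are 22 mm wide; open, the fingers measure 114 mm over their backs; the gripper's body (76 mm by 85 mm) begins 54 mm behind the grasp point. The pads swing forward as they close: fully open they stand 13 mm farther back than shut.
Start: joints at [1.377, 0.501, -0.427, 1.55, 0.221, 1.138, -0.21], TCP at [0.287, -0.583, 0.202] pointing down, gripper open.
Joint ranges: [-2.88, 2.88], [-0.31, 2.03], [-1.54, 1.56], [0.2, 2.42], [-1.41, 4.55], [0.19, 2.02], [-2.57, 2.57]. Speed limits (rad/s): [2.57, 2.57, 3.14, 3.14, 3.14, 3.14, 3.14].

INTERFACE

Orientations are given as a rotation vector (axis times angle).
In Python, from bench import sensors, cams, order gives the robot as it stands.
- The arm moves only by the tool apply_moves, never from a script. Its argument "commands" is a list of rows, each a list of 3 entries, a list of its own where there are three numbers: the shift along the tool's x, y, z in mm, then the turn, a rotation vector about the tool's x, y, z in rad, then the opening, from 0 (shut) to 1 (fully open). A call has 1 to 12 rows; each row shifts and turns the commanded pose from where the row before left it, along the tool's axes as they then stand; what a row does not reach is not made up. A row lasts 1/10 s, in which the tool goes at most 50 mm and 8.59 degrees, less where a joint would pass 70% of its speed; a pose out of reach is approached as far as the arm can. A call is refused whole if a number of a shift passes 50 or a number of a turn 0.15, either way. A call with a gripper value outside its range is refused whole. The fingers move at their own pace and stop on an object; the grip force is fixed at half the most. Time passes only in rows, so rows that do not move let the fingers close. It gives the time, the measured TCP pose, the force, the opening and the grip force at its end, in the units of the state.
- sensors.read_state(): the state, without advancing time (a new reading comes with each control period).
- cams.read_camera(name): name is "side" or "top" or "wrist"; returns a dict with "color" (400x640x3 uint8, blue, green, red), "mtx" (3x3 intrinsics, pixels), "k1" (the pictures are not rectified: a ray, as slopes to the right and down, at radius r is drawn at 1 + k1 r^2 times it, then the intrinsics apply), "R" (3x3) and "t" (3): a world point X has camera coordinates R X + t; the wrist camera has in their place "hand_eye" (4x4, takes a point from camera to tool coordinates, whose origin is the TCP and whose axes are the flange's). Camera axes: x right, y down, z forward; pixel columns grow to the right and rows downward; lengths in m; the calibration is good to about 2 mm. A picture is of the moment at which its call begins: read the wrist's pose just before it. There is no depth.
- order.close_job(): hands the job in; it is judged then, once.
The state is a dict: "t": time; "joints": joint angles; "dq": joint speeds; "joint_torque": joint torques, N m; "tcp_pos": TCP position; "tool_rot": TCP orientation; "force": force on the tool from outside, world axes, zero at the start; "ft_torque": the same for the moment, N m; "finger_gap": finger opening in m; "finger_force": force on a finger pad.
Only numpy, scipy, OpenCV 4.12 (cv2) and the standard library are available. Lean on these libraries where they do the work, as an engineer would, in place of code of your own. Each camera call takes 0.05 s, during which the arm holds its last target. There are 200 camera calls.

## Working session

There is one attempt and no reset: what is moved stays moved. The work goes in short steps, Python scripts to look and compute and a tool call to move; the robot and the scene stay as the last step left them, time stands still between calls to the robot, and variables do not carry over. Pictures are saved under pics/ and viewed, at most 10 in all, crops included, and the job is handed in when it is done.

Besides the shell and the picture viewer there is one more tool, called as name([rows], argument=value, ...), one row to a line, values as JSON. apply_moves: Moves the arm, as the interface text tells. Its arguments: {"type":"object","properties":{"commands":{"type":"array","items":{"type":"array"}}},"required":["commands"]}

```bash
mkdir -p pics; ls; python3 - <<'E'
from bench import sensors,cams
import cv2,numpy as np
s=sensors.read_state();print({k:np.round(v,3).tolist() for k,v in s.items()})
for n in("side","top"):
    c=cams.read_camera(n);cv2.imwrite(f"pics/{n}0.png",c["color"]);print(n,c["mtx"].tolist(),c["k1"],np.round(c["R"],3).tolist(),c["t"])
E
```

```text
pics
{'t': 0.0, 'joints': [1.377, 0.502, -0.427, 1.551, 0.221, 1.138, -0.21], 'dq': [-0.002, -0.0, 0.0, -0.001, 0.0, 0.001, 0.001], 'joint_torque': [-0.0, -56.952, -5.816, -28.094, 0.011, 0.012, 0.0], 'tcp_pos': [0.286, -0.583, 0.201], 'tool_rot': [-3.058, -0.711, 0.001], 'force': [0.682, -0.096, 0.45], 'ft_torque': [-0.002, 0.05, 0.04], 'finger_force': 0.0, 'finger_gap': 0.085}
side [[502.992988226343, 0.0, 317.0161828958968], [0.0, 502.992988226343, 203.17693414381682], [0.0, 0.0, 1.0]] -0.02670928909049127 [[0.972, -0.233, -0.002], [-0.112, -0.462, -0.88], [0.205, 0.856, -0.475]] [-0.5799446   0.01700218  1.11693486]
top [[484.3683529452824, 0.0, 323.96099287310483], [0.0, 484.3683529452824, 205.48055748982082], [0.0, 0.0, 1.0]] -0.14696422699992126 [[0.01, -1.0, -0.018], [-0.982, -0.006, -0.186], [0.186, 0.02, -0.982]] [-0.29822644  0.51541927  0.95246072]
```

View pics/side0.png

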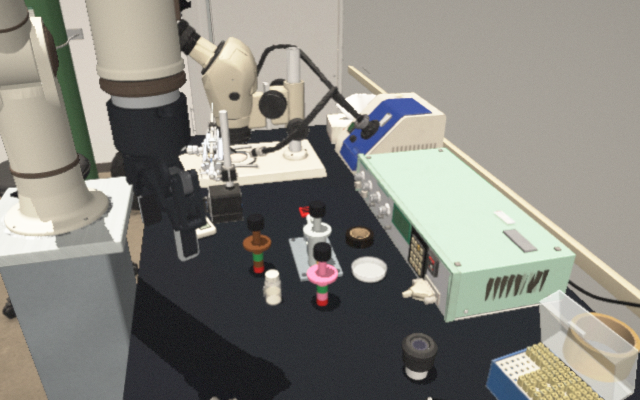

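View pics/top0.png

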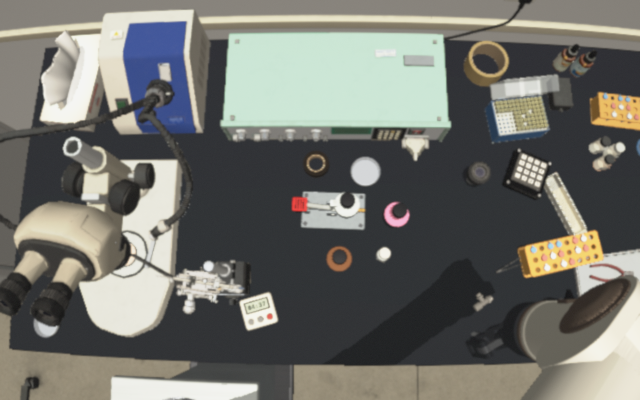

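Side view: the cylinder stands at about (317,245), with its black knob at (317,210) and red pad at (305,211). The top view has the knob near (347,198) and the pad at (300,204). 

Candidates for the plunger are white-flanged on the grey base (top 346,203), brown (340,258) and pink (397,214). I choose the white-flanged one, and check it in a close crop.

```bash
cat >h.py <<'E'
from bench import sensors,cams
import cv2,numpy as np
from scipy.spatial.transform import Rotation as Ro
def ray(c,px):
    K=c["mtx"];d=np.array([(px[0]-K[0,2])/K[0,0],(px[1]-K[1,2])/K[1,1]]);u=d.copy()
    for _ in range(20):u=d/(1+c["k1"]*(u@u))
    R=np.array(c["R"]);t=np.array(c["t"]);return -R.T@t,R.T@np.array([*u,1])
def onz(c,px,z):
    o,d=ray(c,px);return o+d*(z-o[2])/d[2]
def tri(cs,ps):
    A=np.zeros((3,3));b=np.zeros(3)
    for c,p in zip(cs,ps):
        o,d=ray(c,p);d/=np.linalg.norm(d);M=np.eye(3)-np.outer(d,d);A+=M;b+=M@o
    return np.linalg.solve(A,b)
def proj(c,X):
    q=np.array(c["R"])@X+np.array(c["t"]);u=q[:2]/q[2];u=u*(1+c["k1"]*(u@u))
    return u@np.array(c["mtx"])[:2,:2].T+np.array(c["mtx"])[:2,2]
def blobs(m,roi,a=8):
    x0,y0,x1,y1=roi;k=np.zeros(m.shape,np.uint8);k[y0:y1,x0:x1]=m[y0:y1,x0:x1]
    n,l,s,ce=cv2.connectedComponentsWithStats(k)
    return [(ce[i].round(1).tolist(),s[i].tolist()) for i in range(1,n) if s[i,4]>=a]
E
python3 - <<'E'
from h import *
t=cams.read_camera("top");s=cams.read_camera("side")
def red(c):
    h=cv2.cvtColor(c["color"],cv2.COLOR_BGR2HSV);return (((h[...,0]<6)|(h[...,0]>174))&(h[...,1]>170)&(h[...,2]>110)).astype(np.uint8)
for z,c,r in((0.067,t,(280,185,325,225)),(0.067,s,(290,195,312,225))):
    for b in blobs(red(c),r):print(b,onz(c,b[0],z).round(4))
def blk(c):return (c["color"].max(2)<50).astype(np.uint8)
for z,c,r in((.132,t,(335,188,358,214)),(.121,s,(305,198,330,222))):
    for b in blobs(blk(c),r):print(b,onz(c,b[0],z).round(4))
def wh(c):return (c["color"].min(2)>150).astype(np.uint8)
for b in blobs(wh(t),(325,185,370,225)):print('fl',b,onz(t,b[0],.081).round(4))
# base plate corners
a=cv2.resize(t["color"][180:240,280:420],None,fx=4,fy=4,interpolation=2)
b=cv2.resize(s["color"][190:310,240:400],None,fx=3.5,fy=3.5,interpolation=2)
o=np.zeros((600,a.shape[1]+0,3),np.uint8)
o=np.vstack([a[:170],cv2.resize(b,None,fx=1,fy=1)]) if a.shape[1]==b.shape[1] else o
cv2.imwrite("pics/crop.png",o)
E
```

```text
([298.4, 203.9], [292, 197, 14, 15, 180]) [ 0.5167 -0.2427  0.067 ]
([303.4, 211.1], [299, 207, 10, 10, 69]) [ 0.5098 -0.248   0.067 ]
([317.4, 208.4], [308, 199, 19, 19, 253]) [ 0.516  -0.3387  0.121 ]
fl ([343.4, 210.1], [325, 193, 40, 32, 942]) [ 0.5021 -0.3333  0.081 ]
```

View pics/crop.png

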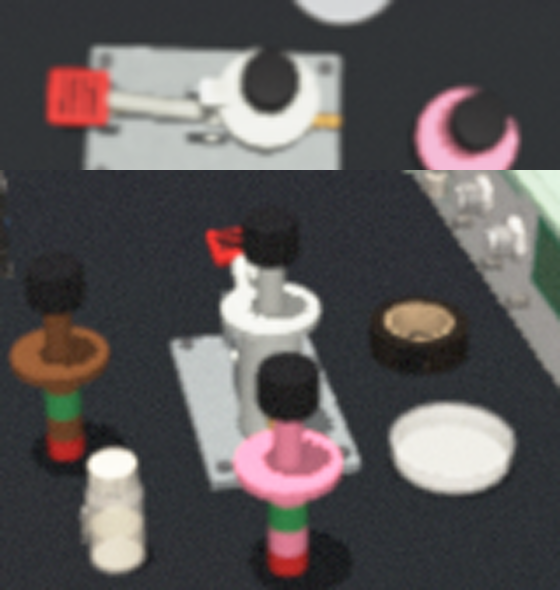

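The crop shows the white plunger seated in the cylinder: knob at top px ≈(347.5,199), red pad at ≈(299,204), toe over the flange. Brown and pink stand apart as decoys. Next I compute the move to above the pad.

```bash
cat >>h.py <<'E'
def rel(T):
    s=sensors.read_state();R=Ro.from_rotvec(s["tool_rot"]);return (R.inv().apply(np.array(T)-s["tcp_pos"])*1000).round(1)
E
python3 - <<'E'
from h import *
t=cams.read_camera("top");s=cams.read_camera("side")
print("knob",onz(t,(347.5,199),.132).round(4),tri([t,s],[(347.3,200.5),(317.4,208.4)]).round(4))
print("pad",onz(t,(299,204),.067).round(4),tri([t,s],[(298.5,204),(303.4,211.1)]).round(4))
print("flange",onz(t,(347,205),.081))
print("plate NE/NW corners",onz(t,(280+92/4,180+47/4),.008),onz(t,(280+340/4,180+57/4),.008))
print("pink",onz(t,(400,209.5),.115),"brown",onz(t,(340,253),.115))
print(Ro.from_rotvec(sensors.read_state()["tool_rot"]).as_matrix().round(3))
print(rel([.515,-.243,.16]))
E
```

```text
knob [ 0.5142 -0.3399  0.132 ] [ 0.5146 -0.34    0.1216]
pad [ 0.5165 -0.2439  0.067 ] [ 0.514  -0.2425  0.0642]
flange [ 0.51244187 -0.34041425  0.081     ]
plate NE/NW corners [ 0.55480542 -0.24773084  0.008     ] [ 0.55012807 -0.38111689  0.008     ]
pink [ 0.4978537  -0.44094318  0.115     ] brown [ 0.41392447 -0.32645682  0.115     ]
[[ 0.897  0.441 -0.   ]
 [ 0.441 -0.897  0.001]
 [ 0.    -0.001 -1.   ]]
[ 355.  -204.5   42.2]
```

apply_moves([
  [[30,-17,0],[0,0,0],0],
  [[30,-17,0],[0,0,0],0],
  [[30,-17,0],[0,0,0],0],
  [[30,-17,0],[0,0,0],0],
  [[30,-17,0],[0,0,0],0],
  [[30,-17,0],[0,0,0],0],
  [[30,-17,0],[0,0,0],0],
  [[30,-17,0],[0,0,0],0],
  [[30,-17,0],[0,0,0],0],
  [[30,-17,10],[0,0,0],0],
  [[30,-17,15],[0,0,0],0],
  [[25,-17,15],[0,0,0],0],
])

```text
t: 1.5
tcp_pos: [0.5168, -0.2422, 0.1625]
tool_rot: [3.059, 0.712, 0.002]
force: [0.4, 0.7, -0.2]
finger_gap: -0.0001
finger_force: 0.0
```

```bash
python3 - <<'E'
from h import *
s=sensors.read_state();print(s["tcp_pos"].round(4) if hasattr(s["tcp_pos"],'round') else s["tcp_pos"],s["tool_rot"],s["finger_gap"])
w=cams.read_camera("wrist");cv2.imwrite("pics/w1.png",w["color"])
H=np.array(w["hand_eye"]);T=np.eye(4);T[:3,:3]=Ro.from_rotvec(s["tool_rot"]).as_matrix();T[:3,3]=s["tcp_pos"];M=np.linalg.inv(T@H)
w["R"]=M[:3,:3];w["t"]=M[:3,3]
h=cv2.cvtColor(w["color"],cv2.COLOR_BGR2HSV);m=(((h[...,0]<6)|(h[...,0]>174))&(h[...,1]>170)&(h[...,2]>90)).astype(np.uint8)
for b in blobs(m,(0,0,640,400),100):print(b,onz(w,b[0],.067).round(4))
print(proj(w,np.array([.5165,-.2435,.067])),proj(w,np.array([.514,-.34,.132])))
print(rel([.5165,-.2415,.075]))
E
```

```text
[ 0.5168 -0.2422  0.1625] [3.05904031e+00 7.12325428e-01 2.14555034e-03] -7.877410345270233e-05
([318.2, 189.1], [300, 171, 38, 36, 778]) [ 0.5186 -0.2386  0.067 ]
[321.88966251 193.25145233] [433.3101348  271.19168607]
[-4.4  5.5 85. ]
```

View pics/w1.png

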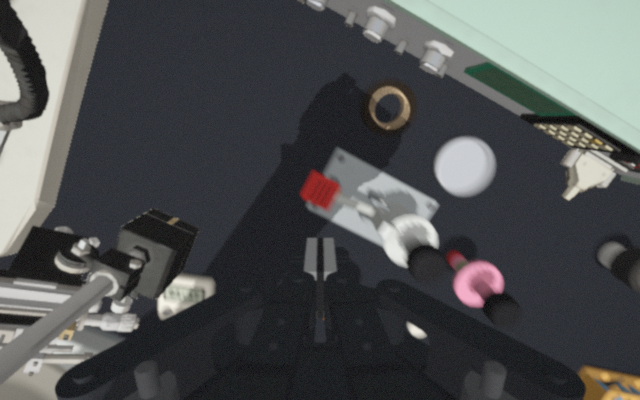

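The wrist view shows the closed fingers at (320,255) and the red pad at (319,189), with the knob at (430,262) well clear. I descend over the pad.

apply_moves([
  [[-2,3,15],[0,0,0],0],
  [[-2,3,20],[0,0,0],0],
  [[0,0,20],[0,0,0],0],
  [[0,0,15],[0,0,0],0],
  [[0,0,10],[0,0,0],0],
  [[0,0,5],[0,0,0],0],
  [[0,0,5],[0,0,0],0],
  [[0,0,0],[0,0,0],0],
])

```text
t: 2.35
tcp_pos: [0.5144, -0.2508, 0.0722]
tool_rot: [-3.06, -0.711, 0.0]
force: [0.2, 0.1, 0.0]
finger_gap: -0.0001
finger_force: 0.0
```

apply_moves([
  [[5,-6,0],[0,0,0],0],
  [[0,0,0],[0,0,0],0],
  [[0,0,3],[0,0,0],0],
  [[0,0,3],[0,0,0],0],
  [[0,0,3],[0,0,0],0],
])

```text
t: 2.85
tcp_pos: [0.5162, -0.2434, 0.0632]
tool_rot: [3.06, 0.711, -0.0]
force: [-0.0, -1.1, -0.4]
finger_gap: -0.0002
finger_force: 0.0
```

apply_moves([
  [[0,0,3],[0,0,0],0],
  [[0,0,2],[0,0,0],0],
  [[0,0,2],[0,0,0],0],
])

```text
t: 3.15
tcp_pos: [0.5161, -0.2433, 0.0561]
tool_rot: [-3.06, -0.711, 0.0]
force: [0.9, 0.3, 0.3]
finger_gap: -0.0001
finger_force: 0.0
```

No force reading, so I look before pressing further.

```bash
python3 - <<'E'
from h import *
w=cams.read_camera("wrist")["color"];s=cams.read_camera("side")["color"]
a=cv2.resize(w[140:300,250:450],(600,480));b=cv2.resize(s[190:270,270:370],None,fx=2,fy=6) if 0 else None
cv2.imwrite("pics/p2.png",cv2.resize(np.hstack([w[120:320,240:440],cv2.resize(s[180:280,260:360],(200,200),interpolation=2)]),None,fx=2,fy=2))
print(sensors.read_state()["force"],sensors.read_state()["tcp_pos"])
E
```

```text
[-0.13352477 -1.20218771 -0.31595311] [ 0.51600087 -0.24315702  0.05605352]
```

View pics/p2.png

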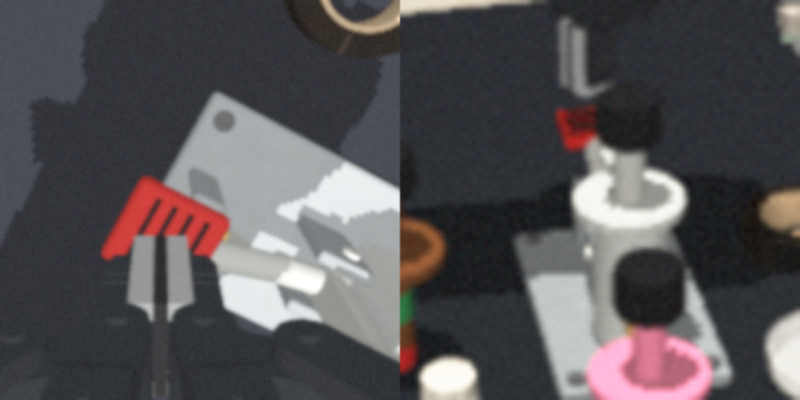

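```bash
python3 - <<'E'
from h import *
for n in("side","top"):
    c=cams.read_camera(n);p=np.array(sensors.read_state()["tcp_pos"]);print(n,proj(c,p),proj(c,p+[0,0,.03]),proj(c,[.5165,-.2435,.067]),proj(c,[.5165,-.2435,.052]),proj(c,[.514,-.34,.132]),proj(c,[.514,-.34,.110]))
c=cams.read_camera("side");tip=(306.5,203);x=[onz(c,tip,z).round(3) for z in(.056,.075,.09)];print(x)
E
```

```text
side [306.12289973 214.33403568] [305.93855843 200.85874163] [306.26421256 209.602754  ] [306.35394511 216.26486119] [316.42407107 203.30058792] [316.45112982 214.37731455]
top [298.9851865  205.11659687] [297.93958048 202.28447096] [298.78480843 204.01785383] [299.292863   205.40207186] [347.54701384 199.11517587] [347.21161865 201.38799141]
[array([ 0.527, -0.197,  0.056]), array([ 0.52 , -0.232,  0.075]), array([ 0.514, -0.259,  0.09 ])]
```

```bash
python3 - <<'E'
from h import *
w=cams.read_camera("wrist");H=np.array(w["hand_eye"]);print(H.round(3))
M=np.linalg.inv(H);w["R"]=M[:3,:3];w["t"]=M[:3,3]
for z in(0,-.013,-.02,-.03,-.04):print(z,proj(w,np.array([0,0,z])))
h=cv2.cvtColor(w["color"],cv2.COLOR_BGR2HSV);m=(((h[...,0]<6)|(h[...,0]>174))&(h[...,1]>170)&(h[...,2]>90)).astype(np.uint8)
print(blobs(m,(0,0,640,400),100))
s=sensors.read_state();T=np.eye(4);T[:3,:3]=Ro.from_rotvec(s["tool_rot"]).as_matrix();T[:3,3]=s["tcp_pos"];M=np.linalg.inv(T@H);w["R"]=M[:3,:3];w["t"]=M[:3,3]
for p in([.5165,-.2435,.067],[.5165,-.2435,.052]):print(proj(w,np.array(p)))
p=s["tcp_pos"];print(s["joints"])
E
```

```text
[[-0.001 -0.96  -0.281  0.071]
 [ 1.    -0.001  0.    -0.001]
 [-0.    -0.281  0.96  -0.173]
 [ 0.     0.     0.     1.   ]]
0 [321.37655082 231.47178866]
-0.013 [321.49597914 240.00907427]
-0.02 [321.56765752 245.13418873]
-0.03 [321.68063055 253.21379032]
-0.04 [321.80820697 262.34053195]
[([321.1, 229.1], [292, 209, 61, 40, 1033])]
[321.89277475 238.23790718]
[321.7217154 228.7528959]
[ 0.78009051  0.56499751 -0.49839401  1.86139816  0.36284405  0.80540836
 -1.02181287]
```

All three cues agree: tips at side (306,203), no force, and the wrist tip at row 237. The real fingertips stand about 25 mm above the nominal TCP, directly over the still-unpressed pad, so I keep going down in small steps.

apply_moves([
  [[0,0,3],[0,0,0],0],
  [[0,0,3],[0,0,0],0],
  [[0,0,2],[0,0,0],0],
  [[0,0,2],[0,0,0],0],
])

```text
t: 3.85
tcp_pos: [0.5161, -0.2432, 0.0461]
tool_rot: [-3.06, -0.711, 0.0]
force: [-0.5, 1.0, -0.3]
finger_gap: 0.0001
finger_force: 0.0
```

apply_moves([
  [[0,0,2],[0,0,0],0],
  [[0,0,2],[0,0,0],0],
])

```text
t: 4.05
tcp_pos: [0.5163, -0.2432, 0.0422]
tool_rot: [-3.06, -0.711, -0.0]
force: [-0.3, -0.1, 0.5]
finger_gap: -0.0002
finger_force: 0.0
```

apply_moves([
  [[0,0,2],[0,0,0],0],
  [[0,0,2],[0,0,0],0],
])

```text
t: 4.25
tcp_pos: [0.5163, -0.2432, 0.0383]
tool_rot: [3.06, 0.711, 0.0]
force: [-0.1, 0.9, 5.3]
finger_gap: -0.0004
finger_force: 3.0
```

Contact at TCP z≈0.039–0.040, so the fingertip offset is about 27 mm. Now the press.

apply_moves([
  [[0,0,2],[0,0,0],0],
  [[0,0,2],[0,0,0],0],
  [[0,0,2],[0,0,0],0],
])

```text
t: 4.55
tcp_pos: [0.5165, -0.2413, 0.0328]
tool_rot: [-3.058, -0.713, -0.001]
force: [-0.1, 3.8, 5.0]
finger_gap: -0.0001
finger_force: 2.4
```

apply_moves([
  [[0,0,2],[0,0,0],0],
  [[0,0,2],[0,0,0],0],
  [[0,0,2],[0,0,0],0],
])

```text
t: 4.85
tcp_pos: [0.5161, -0.2439, 0.0261]
tool_rot: [3.06, 0.711, -0.0]
force: [-0.3, 0.7, -0.7]
finger_gap: -0.0002
finger_force: 0.0
```

apply_moves([
  [[0,0,-20],[0,0,0],0],
  [[0,0,-40],[0,0,0],0],
  [[0,0,-40],[0,0,0],0],
  [[0,0,-40],[0,0,0],1],
  [[0,0,-30],[0,0,0],1],
  [[-11,21,0],[0,0,0],1],
  [[-11,22,0],[0,0,0],1],
  [[-11,22,0],[0,0,0],1],
  [[-11,21,0],[0,0,0],1],
  [[0,0,0],[0,0,0],1],
  [[0,0,0],[0,0,0],1],
])

```text
t: 5.95
tcp_pos: [0.5141, -0.3405, 0.1958]
tool_rot: [-3.06, -0.708, 0.001]
force: [-0.2, 1.3, 0.5]
finger_gap: 0.0854
finger_force: 0.0
```

```bash
python3 - <<'E'
from h import *
s=cams.read_camera("side")["color"];st=sensors.read_state();w=cams.read_camera("wrist")
H=np.array(w["hand_eye"]);T=np.eye(4);T[:3,:3]=Ro.from_rotvec(st["tool_rot"]).as_matrix();T[:3,3]=st["tcp_pos"];M=np.linalg.inv(T@H);w["R"]=M[:3,:3];w["t"]=M[:3,3]
print(st["tcp_pos"],st["finger_gap"],"knobtop pred",proj(w,np.array([.514,-.34,.132])),"axis",[proj(w,T[:3,3]-[0,0,.068-0.0*i]) for i in(0,)])
cv2.imwrite("pics/p3.png",np.hstack([cv2.resize(w["color"][100:300,220:420],(400,400)),cv2.resize(s[160:260,260:360],(400,400),interpolation=2)]))
print(rel([.514,-.34,.10]))
E
```

```text
[ 0.51453587 -0.33929061  0.1960088 ] 0.08512787452647344 knobtop pred [321.51635791 202.90421597] axis [array([321.02085863, 200.63279444])]
[-1.3  0.9 96.2]
```

View pics/p3.png

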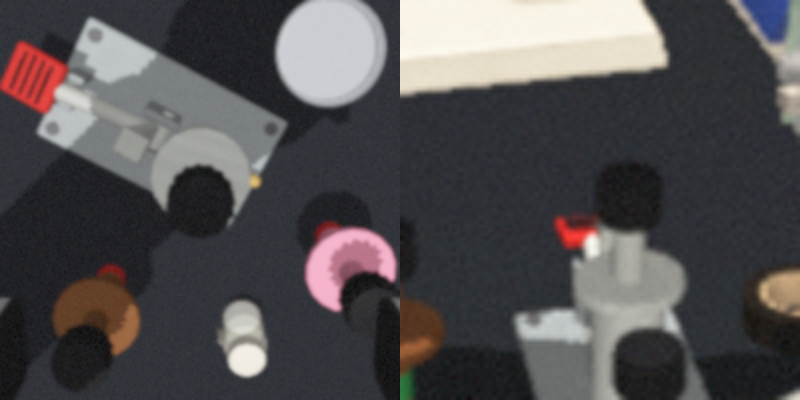

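The lever has snapped: the side view shows the pad lower, at about (303,218), and staying down. The knob sits at wrist ≈(320,200), on the tool axis. I descend round the knob.

apply_moves([
  [[-1,0,20],[0,0,0],1],
  [[0,0,25],[0,0,0],1],
  [[0,0,25],[0,0,0],1],
  [[0,0,20],[0,0,0],1],
  [[0,0,15],[0,0,0],1],
  [[0,0,10],[0,0,0],1],
  [[0,0,6],[0,0,0],1],
  [[0,0,0],[0,0,0],1],
])

```text
t: 6.85
tcp_pos: [0.5137, -0.3399, 0.0751]
tool_rot: [-3.059, -0.712, 0.001]
force: [-0.3, 1.3, 0.1]
finger_gap: 0.0852
finger_force: 0.0
```

```bash
python3 - <<'E'
from h import *
s=cams.read_camera("side")["color"];t=cams.read_camera("top")["color"]
print(sensors.read_state()["force"])
cv2.imwrite("pics/p4.png",np.hstack([cv2.resize(t[150:250,300:400],(400,400),interpolation=2),cv2.resize(s[160:260,260:360],(400,400),interpolation=2)]))
E
```

```text
[ 0.13285368 -1.03954204  0.38867131]
```

View pics/p4.png

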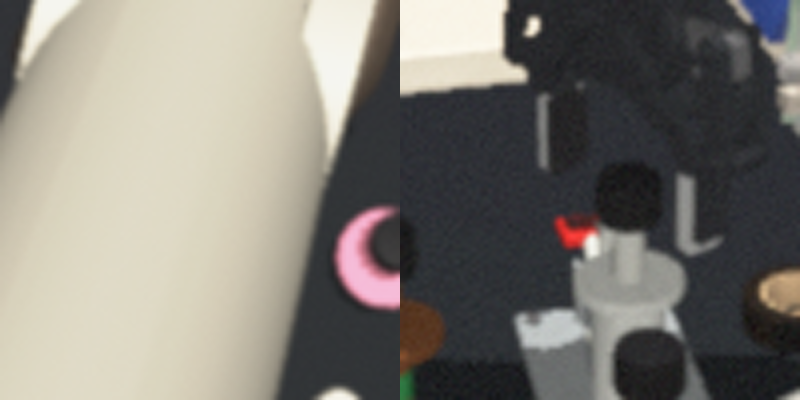

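The side view shows the fingertips straddling the knob at (301,202) and (336,222), which puts the tips near z≈0.114. I go 4 mm lower and close.

apply_moves([
  [[0,0,4],[0,0,0],1],
  [[0,0,0],[0,0,0],0.5],
  [[0,0,0],[0,0,0],0.3],
  [[0,0,0],[0,0,0],0],
  [[0,0,0],[0,0,0],0],
  [[0,0,0],[0,0,0],0],
  [[0,0,0],[0,0,0],0],
  [[0,0,0],[0,0,0],0],
])

```text
t: 7.75
tcp_pos: [0.5139, -0.3402, 0.0718]
tool_rot: [3.06, 0.711, 0.0]
force: [-1.6, 1.2, 4.9]
finger_gap: 0.0268
finger_force: 58.8
```

apply_moves([
  [[0,0,-2],[0,0,0],0],
  [[0,0,-3],[0,0,0],0],
  [[0,0,-4],[0,0,0],0],
])

```text
t: 8.05
tcp_pos: [0.5134, -0.3402, 0.0801]
tool_rot: [-3.059, -0.711, 0.001]
force: [0.2, 0.8, -1.9]
finger_gap: 0.0265
finger_force: 59.1
```

Force is about −2 N, the plunger's weight, so it slides freely. I lift on to about 37 mm in total.

apply_moves([
  [[0,0,-4],[0,0,0],0],
  [[0,0,-4],[0,0,0],0],
  [[0,0,-4],[0,0,0],0],
  [[0,0,-4],[0,0,0],0],
  [[0,0,-4],[0,0,0],0],
  [[0,0,-4],[0,0,0],0],
  [[0,0,-3],[0,0,0],0],
  [[0,0,-1],[0,0,0],0],
  [[0,0,0],[0,0,0],0],
  [[0,0,0],[0,0,0],0],
  [[0,0,0],[0,0,0],0],
])

```text
t: 9.15
tcp_pos: [0.5136, -0.3401, 0.1081]
tool_rot: [-3.06, -0.711, 0.0]
force: [-0.7, 0.4, -3.1]
finger_gap: 0.0266
finger_force: 59.0
```

```bash
python3 - <<'E'
from h import *
s=cams.read_camera("side")["color"]
print(sensors.read_state()["force"],sensors.read_state()["dq"])
cv2.imwrite("pics/p5.png",cv2.resize(s[180:290,250:400],(750,550),interpolation=2))
E
```

```text
[ 0.29666498 -0.10098867 -2.76069167] [-0.00040653  0.00020365  0.00026641 -0.00093746 -0.00172649  0.00151393
 -0.00187765]
```

View pics/p5.png

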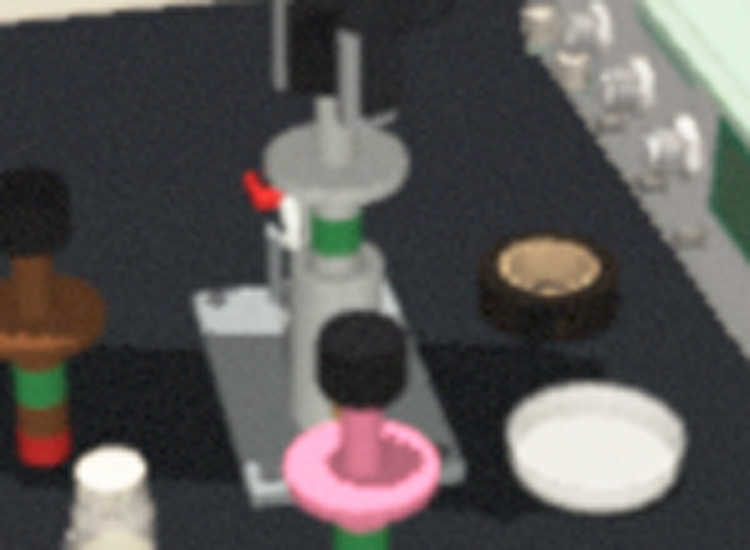

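The side view shows the flange raised, with the full green band at about (337,235) in the crop standing clear above the rim. A grey strip shows below it and no red, so the lift is about 37 mm. The lever is down and the bystanders have not been disturbed. I hand in.

```bash
python3 -c "
from bench import order;print(order.close_job())"
```

```text
the job is handed in; nothing more can be done
None
```

The lock lever is snapped down and released. The plunger is held still and upright by its knob, about 37 mm up, with the whole green band clear of the rim and no red showing; the vial, dish and tape were not touched, and the job was handed in after about 9 s of robot time.

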